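Dial the code and slide open the specimen lock box

ROBOT

A 6-joint arm with a two-finger parallel gripper is mounted at the origin on a cart in front of the work surface, level with it; the furniture and walls round the work are solid. World frame = base frame: x ahead of the robot, y to its left, z up, the work surface at z = 0. Lengths are in m, angles in rad, forces in N, time in s.
With the tool pointing down it reaches from about 0.4 to 0.825 m from the base axis. Payload 7 kg.
Tool frame: the origin (TCP) lies at the centre of the arm's flange, where the gripper is bolted on; the fingertips stand 178 mm ahead of it and the grasp point (between the pads) lies 159 mm ahead of it; x points along the fingers, z is the direction in which the jaws open and shut, and the axes are right-handed (so a half turn about x gives the same grasp; the last joint's range is limited). The gripper opens to 88 mm and grips with 3 to 60 N. Pads are 19 mm wide; open, the fingers measure 130 mm over their backs; the gripper's body (78 mm by 193 mm) begins 47 mm behind the grasp point.
Start: joints at [-0.895, 0.359, 0.012, 0, -1.224, -0.288], TCP at [0.255, -0.625, 0.405] pointing down, gripper open.
Joint ranges: [-3.07, 3.07], [-1.43, 2.12], [-1.02, 1.25], [-3.03, 1.67], [-3.05, -0], [-3.03, 3.03]. Speed limits (rad/s): [2.39, 2.39, 3.01, 3.14, 3.14, 3.14].

INTERFACE

Orientations are given as [roll, pitch, yaw] about the fixed x, y, z axes, in that order (R = Rz(yaw) Ry(pitch) Rx(roll)).
In Python, from station import telemetry, optics, job_done, finder gives the robot as it stands.
- The arm moves only by the tool play_rows, never from a script. Its argument "steps" is a list of rows, each an object of numbers: "gripper": the opening, from 0 (shut) to 1 (fully open); "tx", "ty", "tz": the shift along the tool's x, y, z in units of 25 mm (1.0 is 25 mm); "ax", "ay", "az": the turn, a rotation vector about the tool's x, y, z in units of 6 degrees (1.0 is 6 degrees). In form: [{"gripper": .., "tx": .., "ty": .., "tz": .., "ax": .., "ay": .., "az": ..}, ...]. A call has 1 to 20 rows; each row shifts and turns the commanded pose from where the row before left it, along the tool's axes as they then stand; what a row does not reach is not made up. A row lasts 1/12 s, in which the tool goes at most 41.7 mm and 7.16 degrees, less where a joint would pass 70% of its speed; a pose out of reach is approached as far as the arm can. A call is refused whole if a number of a shift passes 1 or a number of a turn 1, either way. A call with a gripper value outside its range is refused whole. The fingers move at their own pace and stop on an object; "newtons" is the grip in N (left out, the last holds). Time passes only in rows, so rows that do not move let the fingers close. It gives the time, the measured TCP pose, the force and the opening at its end, in the units of the state.
- telemetry.get_state(): the state, without advancing time (a new reading comes with each control period).
- optics.grab_frame(name): name is "scene" or "top" or "wrist"; returns the picture (420x560x3 uint8, red, green, blue); there is no depth.
- optics.calibration(name): a dict with "fx", "fy", "cx", "cy" (pixels), "T" (4x4, takes a point from camera to world coordinates); the wrist camera has in their place "mount" (4x4, takes a point from camera to tool coordinates, whose origin is the TCP and whose axes are the tool frame's). Camera axes: x right, y down, z forward; pixel columns grow to the right and rows downward; lengths in m; the calibration is good to about 2 mm. A picture is of the moment at which its call begins: read the wrist's pose just before it. calibration takes no time and is no camera call.
- job_done(): hands the job in, once; it reports no verdict.
Trained networks look in the newest picture that a camera, given by its name, has taken for a name from the list of things; names that differ only in an ending like _2 or _b are one class to them, and where a whole thing is asked for, a point or a joint stands for the part that bears it (a point fixed in the world has none). Each returns a list of dicts, best first, with "confidence" (0 to 1); they miss things now and then, are a little off and sometimes report something else, mostly with a low value. They report only what shows in the picture. A call takes as long as a camera call.
- finder.look_for(query, camera): "extent" ([left, top, right, bottom] in pixels, round what is visible of it).
- finder.silhouettes(query, camera): "pixels" (420x560 bool, what is visible of it) and "extent" ([left, top, right, bottom] in pixels, round what is visible of it).
- finder.pinpoint(query, camera): "location" ([row, column] in pixels: a listed point, or the origin of a listed thing).
The state is a dict: "t": time; "q": joint angles; "qd": joint speeds; "joint_efforts": joint torques, N m; "eef_pos": TCP position; "ee_rot": TCP orientation; "force": force on the tool from outside, world axes, zero at the start; "moment": the same for the moment, N m; "width": finger opening in m.
Only numpy, scipy, OpenCV 4.12 (cv2) and the standard library are available. Lean on these libraries where they do the work, as an engineer would, in place of code of your own. Each camera call takes 0.05 s, during which the arm holds its last target.

TASK

Roll the three thumbwheels of the specimen lock box, one at a time and pressing gently, until they show the code 4-7-2 from left to right at the index marks. Then slide the lid all the way open to the left without forcing it, leaving the code showing. Do not move the things that stand around the box.

Things in the scene. Friction and masses are not known exactly. Their poses are not given: they have to be found in the camera images.
- lock_box: Grey metal specimen lock box fixed to the worktop, 120 (x) x 250 (y) x 50 mm high, walls 4 mm. Origin: centre of its underside; its +x points away from the robot, +y to the left. Left half: sample well under a white sliding lid with a grey bar grip. Right half: flat panel, top 50 mm above the worktop, from which three numbered thumbwheels stand up side by side.
- wheel_a_top (a point): Nominal top of the left thumbwheel, 12 mm above the panel. The real top is up to 5 mm higher or lower, different for each wheel and not in this reading: feel for it. Off-white drum, radius 26 mm, 18 mm wide, axle along the box's y, 36 mm from wheel to wheel. The sprung axle gives 0.25 mm per N. Delicate: the fingers must press it with less than 12 N.
- wheel_a (a joint): Angle of the left thumbwheel, rad: 0.6283 per digit, 0 shows 0 on top at the index marks, 2.513 shows 4. Grows as its top moves away from the robot (+x of the box). No clicks or stops; takes about 2 N at the rim to turn, stays where left. Smooth rim: a fingertip pressed on top and drawn along x rolls it, slipping if pressed too lightly.
- wheel_b_top (a point): Nominal top of the middle thumbwheel, 12 mm above the panel. The real top is up to 5 mm higher or lower, different for each wheel and not in this reading: feel for it. Off-white drum, radius 26 mm, 18 mm wide, axle along the box's y, 36 mm from wheel to wheel. The sprung axle gives 0.25 mm per N. Delicate: the fingers must press it with less than 12 N.
- wheel_b (a joint): Angle of the middle thumbwheel, rad: 0.6283 per digit, 0 shows 0 on top at the index marks, 4.398 shows 7. Grows as its top moves away from the robot (+x of the box). No clicks or stops; takes about 2 N at the rim to turn, stays where left. Smooth rim: a fingertip pressed on top and drawn along x rolls it, slipping if pressed too lightly.
- wheel_c_top (a point): Nominal top of the right thumbwheel, 12 mm above the panel. The real top is up to 5 mm higher or lower, different for each wheel and not in this reading: feel for it. Off-white drum, radius 26 mm, 18 mm wide, axle along the box's y, 36 mm from wheel to wheel. The sprung axle gives 0.25 mm per N. Delicate: the fingers must press it with less than 12 N.
- wheel_c (a joint): Angle of the right thumbwheel, rad: 0.6283 per digit, 0 shows 0 on top at the index marks, 1.257 shows 2. Grows as its top moves away from the robot (+x of the box). No clicks or stops; takes about 2 N at the rim to turn, stays where left. Smooth rim: a fingertip pressed on top and drawn along x rolls it, slipping if pressed too lightly.
- lid (a joint): Slide of the lid to the box's +y (left), m: 0 shut, 0.065 open at its stop; stays where left, takes 2 to 3 N. A finned rod under it passes the wheels only when all show their code digit within 0.14 rad; else it is blocked after 1 to 3 mm. Do not push it against the wheels with over 12 N.
- lid_grip (a point): Centre of the top of the bar grip on the lid: bar 44 mm along x, 14 mm along y, 20 mm high above the lid, whose face is 46 mm above the worktop. Pinch it across y or push its right face; free space on both sides (the left wheel is 87 mm to its right).
- timer: Bench timer 58 x 66 x 18 mm lying in front of the box; bystander, not to be moved. Origin: centre of its underside.
- beaker_pp: Plastic beaker, 64 mm wide, 78 mm high, standing behind the box; bystander, not to be moved. Origin: centre of its underside.
- tape_roll: Roll of tape, 68 mm across, 19 mm high, lying in front of the box; bystander, not to be moved. Origin: centre of its underside.
- vial: Capped vial, 23 mm across, 48 mm high, standing to the right of the box; bystander, not to be moved. Origin: centre of its underside.

How it is judged:
On the way:
1. all three wheels show the code while the lid is still shut (value of joint wheel_a between 2.2733 and 2.7533 rad and value of joint wheel_b between 4.1582 and 4.6382 rad and value of joint wheel_c between 1.0166 and 1.4966 rad and value of joint lid below 0.004 m), for 0.2 s.
At the end, for the whole second after the job is handed in: The lid is slid open by at least 59 of its 65 mm and at rest, and the wheels still show 4-7-2, each within 0.24 rad of its digit (value of joint wheel_a between 2.2733 and 2.7533 rad and value of joint wheel_b between 4.1582 and 4.6382 rad and value of joint wheel_c between 1.0166 and 1.4966 rad and value of joint lid above 0.059 m and velocity of joint lid below 0.01 m/s); the robot touches nothing.
It fails at once if a wheel is pressed with 12 N or more (contact force between the fingers and wheel_a above 12 N or contact force between the fingers and wheel_b above 12 N or contact force between the fingers and wheel_c above 12 N).
It fails at once if two neighbouring wheels are touched at once ((contact force between the fingers and wheel_a above 0.5 N and contact force between the fingers and wheel_b above 0.5 N) or (contact force between the fingers and wheel_b above 0.5 N and contact force between the fingers and wheel_c above 0.5 N)).
It fails at once if the lid is forced against locked wheels (over 12 N) (contact force between lid and wheel_a above 12 N or contact force between lid and wheel_b above 12 N or contact force between lid and wheel_c above 12 N).
It fails at once if a thing standing around the box is moved by more than 25 mm (distance of any of timer, beaker_pp, tape_roll, vial from where it was at the start of the episode above 0.025 m).
It also fails if it takes over 72 s, if anything falls off the work surface, if the arm or the gripper's body presses on something with over 40 N, if the wrist force passes 120 N, or if a joint passes its speed limit or range.

## Working session

There is one attempt and no reset: what is moved stays moved. The work goes in short steps, Python scripts to look and compute and a tool call to move; the robot and the scene stay as the last step left them, time stands still between calls to the robot, and variables do not carry over. Pictures are saved under pics/ and viewed, and the job is handed in when it is done.

Besides the shell and the picture viewer there is one more tool, called after "Call:" in YAML: its name, and indented under it one key for each argument. play_rows: Moves the arm, as the interface text tells. Its arguments: {"type":"object","properties":{"steps":{"type":"array"},"newtons":{"type":"number"}},"required":["steps"]}

```bash
ls; mkdir -p pics
python3 - <<'E'
from station import telemetry, optics, finder
import cv2, numpy as np
s=telemetry.get_state(); print({k:np.round(v,3) for k,v in s.items()})
for n in ["scene","top","wrist"]:
    im=optics.grab_frame(n); cv2.imwrite(f"pics/a_{n}.png",im[:,:,::-1])
    c=optics.calibration(n); print(n,{k:np.round(v,4).tolist() for k,v in c.items()})
E
```

```text
pics
{'t': np.float64(0.0), 'q': array([-0.895,  0.359,  0.011, -0.   , -1.224, -0.288]), 'qd': array([-0.001,  0.   ,  0.   , -0.   ,  0.   ,  0.   ]), 'joint_efforts': array([-0.0000e+00, -5.8272e+01,  2.9303e+01,  6.9970e+00,  7.0000e-03,
       -0.0000e+00]), 'eef_pos': array([ 0.255, -0.625,  0.404]), 'ee_rot': array([0.072, 1.569, 2.03 ]), 'force': array([ 0.074,  0.247, -0.405]), 'moment': array([0.008, 0.052, 0.055]), 'width': np.float64(0.088)}
scene {'fx': 441.1381, 'fy': 441.1381, 'cx': 274.8562, 'cy': 210.6186, 'T': [[-0.7843, -0.4537, 0.423, 0.1764], [-0.62, 0.5504, -0.5592, 0.4742], [0.0209, -0.7009, -0.713, 0.7056], [0.0, 0.0, 0.0, 1.0]]}
top {'fx': 488.9848, 'fy': 488.9848, 'cx': 282.495, 'cy': 209.8057, 'T': [[-0.029, -0.9907, 0.1328, 0.419], [-0.9994, 0.0309, 0.0123, -0.0177], [-0.0163, -0.1324, -0.9911, 1.0112], [0.0, 0.0, 0.0, 1.0]]}
wrist {'fx': 295.0279, 'fy': 295.0279, 'cx': 280.8221, 'cy': 209.9403, 'mount': [[0.0005, -0.2567, 0.9665, 0.0206], [0.0007, -0.9665, -0.2567, 0.0687], [1.0, 0.0008, -0.0003, -0.0], [0.0, 0.0, 0.0, 1.0]]}
```

View pics/a_scene.png

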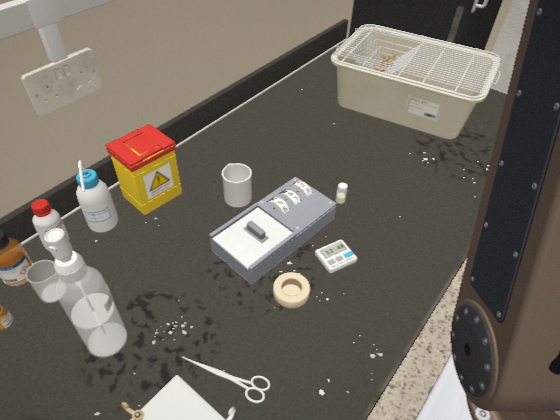

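View pics/a_top.png

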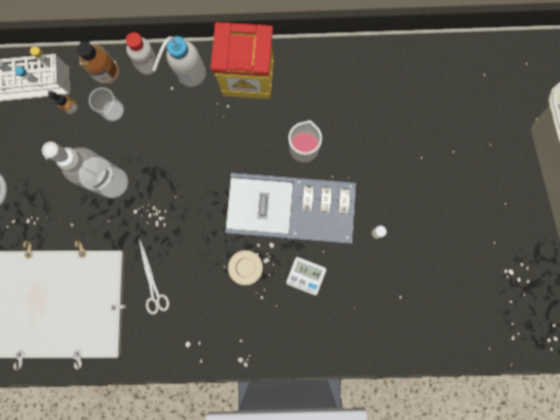

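View pics/a_wrist.png

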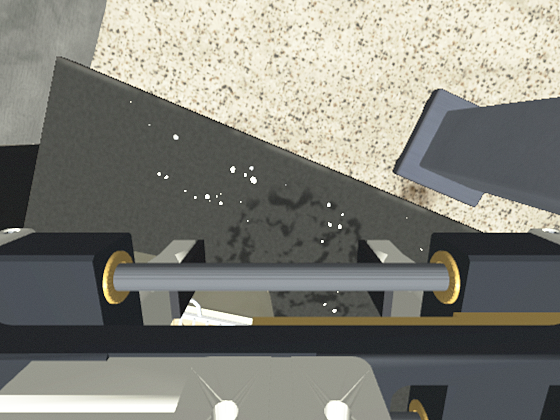

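The scene view shows the box at around (275,228), with the wheels at its upper right. The top view shows the box at (228–356, 174–242), the wheels at (308–345, 200) and the grip at (263,206). Next I'll localize these points.

```bash
cat > h.py <<'E'
import numpy as np, cv2
from station import telemetry, optics, finder
def ray(c,px,T):  # px=(row,col)
    d=np.array([(px[1]-c['cx'])/c['fx'],(px[0]-c['cy'])/c['fy'],1.0]); d=T[:3,:3]@d
    return T[:3,3],d
def onz(cam,px,z):
    c=optics.calibration(cam);o,d=ray(c,px,np.array(c['T'])); return o+d*(z-o[2])/d[2]
def proj(cam,P,T=None):
    c=optics.calibration(cam); T=np.array(c['T']) if T is None else T
    p=np.linalg.inv(T)@np.append(P,1); return np.array([c['fy']*p[1]/p[2]+c['cy'],c['fx']*p[0]/p[2]+c['cx']])
E
python3 - <<'E'
from h import *
for cam in ["top","scene"]:
    optics.grab_frame(cam)
    for n,z in [("wheel_a_top",.062),("lid_grip",.066),("lock_box",0),("timer",0),("beaker_pp",0),("tape_roll",0),("vial",0)]:
        for r in finder.pinpoint(n,cam)[:4]:
            print(cam,n,np.round(r['location'],1),round(r['confidence'],2),np.round(onz(cam,r['location'],z),4))
    for n in ["lock_box","lid"]:
      m=finder.silhouettes(n,cam)
      if m:
        np.save(f"m_{cam}_{n}.npy",m[0]['pixels']); print(cam,n,m[0]['confidence'],m[0]['extent'])
print(telemetry.get_state()['t'])
for n,(a,b,c,d) in {"scene":(195,165,350,290),"top":(220,165,365,250)}.items():
    im=cv2.imread(f"pics/a_{n}.png")[b:d,a:c]; cv2.imwrite(f"pics/b_{n}.png",cv2.resize(im,None,fx=4.8,fy=4.8,interpolation=cv2.INTER_CUBIC))
E
```

```text
top wheel_a_top [199.  308.4] 0.96 [ 0.566  -0.0574  0.062 ]
top lid_grip [203.6 264. ] 0.97 [0.559  0.0298 0.066 ]
top lock_box [211.9 289.8] 0.58 [ 0.5496 -0.0203  0.    ]
top timer [274.5 305.6] 0.95 [ 0.4194 -0.0486  0.    ]
top beaker_pp [146.6 304.9] 0.56 [ 0.6883 -0.0566  0.    ]
top tape_roll [267.7 246.6] 0.72 [0.4367 0.0721 0.    ]
top vial [233.7 373.6] 0.66 [ 0.4988 -0.192   0.    ]
top lock_box 0.89 [225.7, 172.4, 354.8, 245.7]
top lid 0.76 [228.1, 179.0, 292.2, 233.4]
scene wheel_a_top [200.1 279.2] 0.92 [ 0.5705 -0.0606  0.062 ]
scene wheel_a_top [259.8 334.3] 0.33 [ 0.3942 -0.0004  0.062 ]
scene lid_grip [226.2 256. ] 0.89 [0.5579 0.0298 0.066 ]
scene lock_box [235.8 276.8] 0.82 [ 0.5454 -0.0229  0.    ]
scene timer [259.5 334.4] 0.68 [ 0.4155 -0.0469  0.    ]
scene beaker_pp [199.5 238. ] 0.86 [ 0.6826 -0.0534  0.    ]
scene tape_roll [290.8 293.5] 0.78 [0.4348 0.0663 0.    ]
scene tape_roll [224.8 257.8] 0.4 [ 0.5969 -0.0217  0.    ]
scene lock_box 0.67 [206.8, 177.0, 332.9, 281.8]
scene lid 0.6 [210.8, 210.3, 290.0, 267.7]
1.15
```

View pics/b_scene.png

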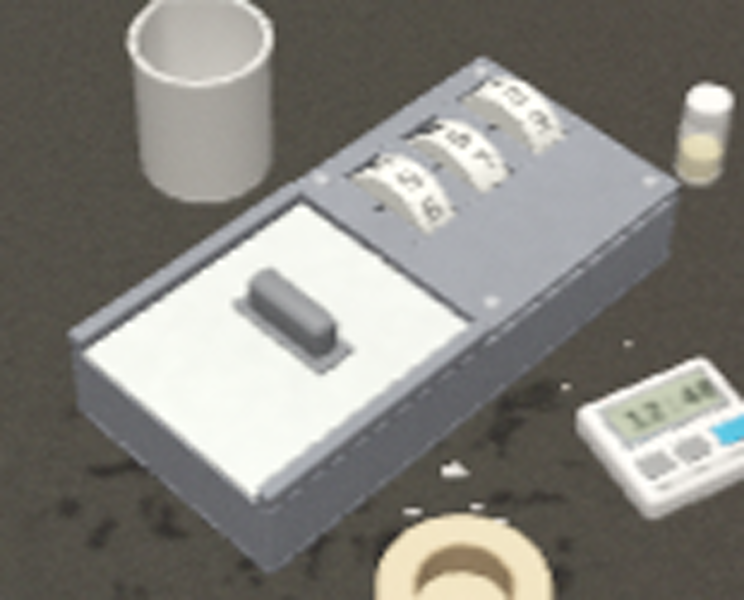

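View pics/b_top.png

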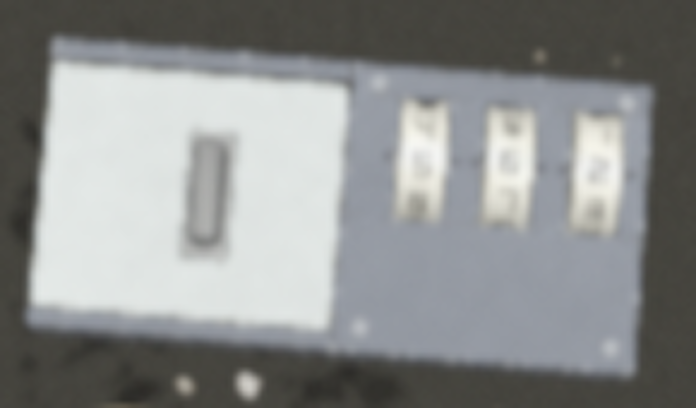

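Run:
```python
from h import *
m=np.load("m_top_lock_box.npy"); ys,xs=np.nonzero(m)
cn,_=cv2.findContours(m.astype(np.uint8),0,2); c=max(cn,key=cv2.contourArea)
r=cv2.minAreaRect(c); print(r)
b=cv2.boxPoints(r)
P=[onz("top",(p[1],p[0]),0.05)[:2] for p in b]; print(np.round(P,4))
for q in [("top",n) for n in ("wheel_a_top","wheel_b_top","wheel_c_top")]:
    print(q[1],[ (np.round(r['location'],1).tolist(),round(r['confidence'],2)) for r in finder.pinpoint(q[1],"top")])
# wheels: dark/bright centroid
im=cv2.imread("pics/a_top.png"); hsv=cv2.cvtColor(im,cv2.COLOR_BGR2HSV)
```

```text
((291.12371826171875, 208.234619140625), (126.59928894042969, 63.1776008605957), 4.666858196258545)
[[ 0.502   0.1082]
 [ 0.6284  0.0961]
 [ 0.5993 -0.1555]
 [ 0.4743 -0.1393]]
wheel_a_top [([199.0, 308.4], 0.96)]
wheel_b_top [([201.2, 325.1], 0.9)]
wheel_c_top [([197.2, 340.9], 0.94)]
```

Both views agree: box yaw is about -0.108 rad and the wheels appear to show about 5, 6, 2. I'll work out a viewing pose with the wrist camera right above the wheels and the jaws along the box's x.

```bash
cat >> h.py <<'E'
from scipy.spatial.transform import Rotation as Ro
YAW=-0.108
def Rt(yaw=None):
    yaw=YAW if yaw is None else yaw
    c,s=np.cos(yaw),np.sin(yaw); x=np.array([0,0,-1.]); z=np.array([-c,-s,0]); y=np.cross(z,x)
    return np.stack([x,y,z],1)
def cur():
    s=telemetry.get_state(); return s, np.array(s['eef_pos']), Ro.from_euler('xyz',s['ee_rot']).as_matrix()
def plan(target,yaw=None):
    s,p,R=cur(); T=Rt(yaw); rv=Ro.from_matrix(R.T@T).as_rotvec()
    print('t',round(s['t'],2),'pos',np.round(p,4),'rot units(6deg)',np.round(np.degrees(rv)/6,3),'shift units after rot',np.round(T.T@(np.array(target)-p)/0.025,3),'F',np.round(s['force'],2))
E
python3 -c "
from h import *
plan([0.570,-0.027,0.27])"
```

```text
t 1.3 pos [ 0.2552 -0.6249  0.4047] rot units(6deg) [-1.0265e+01 -1.0000e-03 -0.0000e+00] shift units after rot [  5.387 -25.133  -9.939] F [-0.96 -0.69  0.25]
```

Call:
play_rows:
  steps:
    - {"gripper": 0, "ax": -0.933}
    - {"gripper": 0, "ax": -0.933}
    - {"gripper": 0, "ax": -0.933}
    - {"gripper": 0, "ax": -0.933}
    - {"gripper": 0, "ax": -0.933}
    - {"gripper": 0, "ax": -0.933}
    - {"gripper": 0, "ax": -0.933}
    - {"gripper": 0, "ax": -0.933}
    - {"gripper": 0, "ax": -0.933}
    - {"gripper": 0, "ax": -0.933}
    - {"gripper": 0, "ax": -0.933}

```text
invalid input
```

Call:
play_rows:
  steps:
    - {"gripper": 0, "ty": -0.96, "tz": -0.38}
    - {"gripper": 0, "ty": -0.96, "tz": -0.38}
    - {"gripper": 0, "ty": -0.96, "tz": -0.38}
    - {"gripper": 0, "ty": -0.96, "tz": -0.38}
    - {"gripper": 0, "ty": -0.96, "tz": -0.38}
    - {"gripper": 0, "ty": -0.96, "tz": -0.38}
    - {"gripper": 0, "ty": -0.96, "tz": -0.38}
    - {"gripper": 0, "ty": -0.96, "tz": -0.38}
    - {"gripper": 0, "ty": -0.96, "tz": -0.38}
    - {"gripper": 0, "ty": -0.96, "tz": -0.38}
    - {"gripper": 0, "ty": -0.96, "tz": -0.38}
    - {"gripper": 0, "ty": -0.96, "tz": -0.38}
    - {"gripper": 0, "ty": -0.96, "tz": -0.38}
    - {"gripper": 0, "ty": -0.96, "tz": -0.38}
    - {"gripper": 0, "ty": -0.96, "tz": -0.38}
    - {"gripper": 0, "ty": -0.96, "tz": -0.38}
    - {"gripper": 0, "ty": -0.96, "tz": -0.38}
    - {"gripper": 0, "ty": -0.96, "tz": -0.38}
    - {"gripper": 0, "ty": -0.96, "tz": -0.38}
    - {"gripper": 0, "ty": -0.96, "tz": -0.38}

```text
invalid input
```

```bash
python3 -c "
from h import *
plan([0.570,-0.027,0.27])"
```

```text
t 1.3 pos [ 0.2552 -0.6249  0.4047] rot units(6deg) [-1.0265e+01 -1.0000e-03 -0.0000e+00] shift units after rot [  5.387 -25.133  -9.939] F [-0.96 -0.69  0.25]
```

Call:
play_rows:
  steps:
    - {"gripper": 0, "tx": 0, "ty": 0, "tz": 0, "ax": -0.933, "ay": 0, "az": 0}
    - {"gripper": 0, "tx": 0, "ty": 0, "tz": 0, "ax": -0.933, "ay": 0, "az": 0}
    - {"gripper": 0, "tx": 0, "ty": 0, "tz": 0, "ax": -0.933, "ay": 0, "az": 0}
    - {"gripper": 0, "tx": 0, "ty": 0, "tz": 0, "ax": -0.933, "ay": 0, "az": 0}
    - {"gripper": 0, "tx": 0, "ty": 0, "tz": 0, "ax": -0.933, "ay": 0, "az": 0}
    - {"gripper": 0, "tx": 0, "ty": 0, "tz": 0, "ax": -0.933, "ay": 0, "az": 0}
    - {"gripper": 0, "tx": 0, "ty": 0, "tz": 0, "ax": -0.933, "ay": 0, "az": 0}
    - {"gripper": 0, "tx": 0, "ty": 0, "tz": 0, "ax": -0.933, "ay": 0, "az": 0}
    - {"gripper": 0, "tx": 0, "ty": 0, "tz": 0, "ax": -0.933, "ay": 0, "az": 0}
    - {"gripper": 0, "tx": 0, "ty": 0, "tz": 0, "ax": -0.933, "ay": 0, "az": 0}
    - {"gripper": 0, "tx": 0, "ty": 0, "tz": 0, "ax": -0.933, "ay": 0, "az": 0}

```text
t: 2.22
eef_pos: [0.2552, -0.6249, 0.4047]
ee_rot: [-1.164, 1.571, 1.874]
force: [-0.4, -0.6, -0.7]
width: 0.0199
```

Call:
play_rows:
  steps:
    - {"gripper": 0, "tx": 0.1, "ty": -0.96, "tz": -0.38, "ax": 0, "ay": 0, "az": 0}
    - {"gripper": 0, "tx": 0.1, "ty": -0.96, "tz": -0.38, "ax": 0, "ay": 0, "az": 0}
    - {"gripper": 0, "tx": 0.1, "ty": -0.96, "tz": -0.38, "ax": 0, "ay": 0, "az": 0}
    - {"gripper": 0, "tx": 0.1, "ty": -0.96, "tz": -0.38, "ax": 0, "ay": 0, "az": 0}
    - {"gripper": 0, "tx": 0.1, "ty": -0.96, "tz": -0.38, "ax": 0, "ay": 0, "az": 0}
    - {"gripper": 0, "tx": 0.1, "ty": -0.96, "tz": -0.38, "ax": 0, "ay": 0, "az": 0}
    - {"gripper": 0, "tx": 0.1, "ty": -0.96, "tz": -0.38, "ax": 0, "ay": 0, "az": 0}
    - {"gripper": 0, "tx": 0.1, "ty": -0.96, "tz": -0.38, "ax": 0, "ay": 0, "az": 0}
    - {"gripper": 0, "tx": 0.1, "ty": -0.96, "tz": -0.38, "ax": 0, "ay": 0, "az": 0}
    - {"gripper": 0, "tx": 0.1, "ty": -0.96, "tz": -0.38, "ax": 0, "ay": 0, "az": 0}
    - {"gripper": 0, "tx": 0.1, "ty": -0.96, "tz": -0.38, "ax": 0, "ay": 0, "az": 0}
    - {"gripper": 0, "tx": 0.1, "ty": -0.96, "tz": -0.38, "ax": 0, "ay": 0, "az": 0}
    - {"gripper": 0, "tx": 0.1, "ty": -0.96, "tz": -0.38, "ax": 0, "ay": 0, "az": 0}
    - {"gripper": 0, "tx": 0.1, "ty": -0.96, "tz": -0.38, "ax": 0, "ay": 0, "az": 0}
    - {"gripper": 0, "tx": 0.1, "ty": -0.96, "tz": -0.38, "ax": 0, "ay": 0, "az": 0}
    - {"gripper": 0, "tx": 0.1, "ty": -0.96, "tz": -0.38, "ax": 0, "ay": 0, "az": 0}
    - {"gripper": 0, "tx": 0.1, "ty": -0.96, "tz": -0.38, "ax": 0, "ay": 0, "az": 0}
    - {"gripper": 0, "tx": 0.1, "ty": -0.96, "tz": -0.38, "ax": 0, "ay": 0, "az": 0}
    - {"gripper": 0, "tx": 0.1, "ty": -0.96, "tz": -0.38, "ax": 0, "ay": 0, "az": 0}
    - {"gripper": 0, "tx": 0.1, "ty": -0.96, "tz": -0.38, "ax": 0, "ay": 0, "az": 0}

```text
t: 3.88
eef_pos: [0.4964, -0.167, 0.3549]
ee_rot: [-3.065, 1.57, -0.032]
force: [0.1, -0.5, 0.0]
width: 0.0007
```

```bash
python3 -c "
from h import *
plan([0.570,-0.027,0.27])"
```

```text
t 3.88 pos [ 0.4964 -0.167   0.3549] rot units(6deg) [-0.001 -0.006  0.   ] shift units after rot [ 3.394 -5.884 -2.324] F [ 0.07 -0.55  0.02]
```

Call:
play_rows:
  steps:
    - {"gripper": 0, "tx": 0.56, "ty": -0.98, "tz": -0.39, "ax": 0, "ay": 0, "az": 0}
    - {"gripper": 0, "tx": 0.56, "ty": -0.98, "tz": -0.39, "ax": 0, "ay": 0, "az": 0}
    - {"gripper": 0, "tx": 0.56, "ty": -0.98, "tz": -0.39, "ax": 0, "ay": 0, "az": 0}
    - {"gripper": 0, "tx": 0.56, "ty": -0.98, "tz": -0.39, "ax": 0, "ay": 0, "az": 0}
    - {"gripper": 0, "tx": 0.56, "ty": -0.98, "tz": -0.39, "ax": 0, "ay": 0, "az": 0}
    - {"gripper": 0, "tx": 0.56, "ty": -0.98, "tz": -0.39, "ax": 0, "ay": 0, "az": 0}
    - {"gripper": 0, "tx": 0, "ty": 0, "tz": 0, "ax": 0, "ay": 0, "az": 0}
    - {"gripper": 0, "tx": 0, "ty": 0, "tz": 0, "ax": 0, "ay": 0, "az": 0}

```text
t: 4.55
eef_pos: [0.5703, -0.0272, 0.2696]
ee_rot: [0.402, 1.569, -2.845]
force: [-0.5, -0.7, 0.2]
width: 0.0005
```

Run:
```python
from h import *
plan([0.570,-0.027,0.27])
s,p,R=cur(); im=optics.grab_frame("wrist"); 
cv2.imwrite("pics/c_wrist.png",im[:,:,::-1]); np.savez("c.npz",p=p,R=R,im=im)
T=np.eye(4);T[:3,:3]=R;T[:3,3]=p
c=optics.calibration("wrist"); W=T@np.array(c['mount'])
for n in ["wheel_a_top","wheel_b_top","wheel_c_top"]:
    for r in finder.pinpoint(n,"wrist")[:3]:
        o,d=ray(c,r['location'],W); print(n,np.round(r['location'],1),round(r['confidence'],2),np.round(o+d*(0.062-o[2])/d[2],4))
cv2.imwrite("pics/c_zoom.png",cv2.resize(im[20:250,130:430,::-1],None,fx=2.6,fy=2.6,interpolation=cv2.INTER_CUBIC))
```

```text
t 4.55 pos [ 0.5703 -0.0272  0.2696] rot units(6deg) [ 0.016  0.017 -0.007] shift units after rot [-0.015 -0.008  0.013] F [-0.53 -0.71  0.23]
wheel_a_top [196.6 274.3] 0.56 [ 0.5714 -0.0559  0.062 ]
wheel_b_top [138.  275.7] 0.83 [ 0.5664 -0.0925  0.062 ]
wheel_c_top [ 76.6 274.8] 0.65 [ 0.5631 -0.1273  0.062 ]
```

View pics/c_wrist.png

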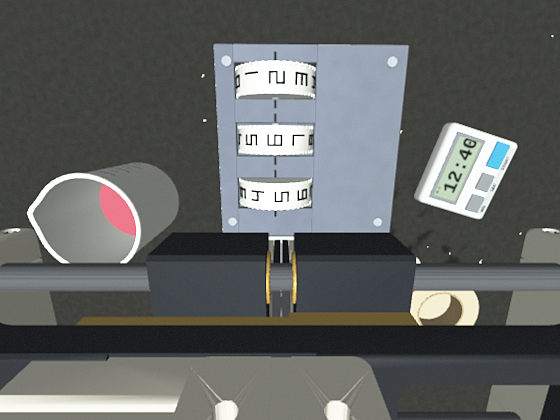

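View pics/c_zoom.png

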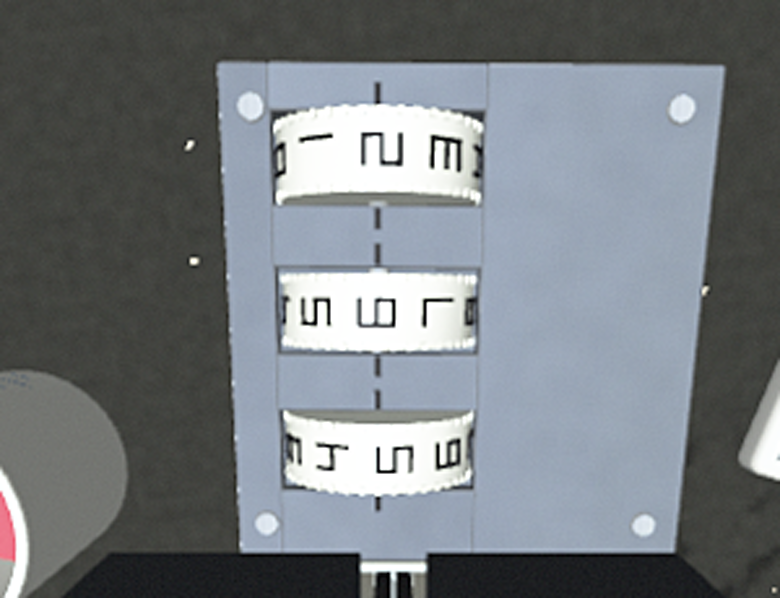

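The close wrist view is clear. Relative to the index marks at column 275:
- **Wheel a:** "5" sits about 0.17 rad on the robot side, so it is near 2.97 rad.
- **Wheel b:** "6" is on the mark, so it is near 3.77 rad.
- **Wheel c:** "2" is within 0.05 rad, so it needs no turning.

Wheel a needs about -0.45 rad (-11.9 mm) and b about +0.62 rad (+16.3 mm). I'll go above wheel a, 6 mm beyond its axis.

Call:
play_rows:
  steps:
    - {"gripper": 0, "tx": 0, "ty": 0.575, "tz": -0.19, "ax": 0, "ay": 0, "az": 0}
    - {"gripper": 0, "tx": 0, "ty": 0.575, "tz": -0.2, "ax": 0, "ay": 0, "az": 0}
    - {"gripper": 0, "tx": 0.4, "ty": 0, "tz": 0, "ax": 0, "ay": 0, "az": 0}
    - {"gripper": 0, "tx": 0.4, "ty": 0, "tz": 0, "ax": 0, "ay": 0, "az": 0}
    - {"gripper": 0, "tx": 0, "ty": 0, "tz": 0, "ax": 0, "ay": 0, "az": 0}
    - {"gripper": 0, "tx": 0, "ty": 0, "tz": 0, "ax": 0, "ay": 0, "az": 0}

```text
t: 5.25
eef_pos: [0.576, -0.0581, 0.2499]
ee_rot: [0.265, 1.569, -2.985]
force: [0.9, -0.4, 0.6]
width: 0.0002
```

Run:
```python
from h import *
plan([0.570,-0.027,0.27])
for n in ("wrist","scene"):
    im=optics.grab_frame(n)
    cv2.imwrite(f"pics/d_{n}.png",im[:,:,::-1] if n=="wrist" else cv2.resize(im[165:290,195:350,::-1],None,fx=4.8,fy=4.8,interpolation=cv2.INTER_CUBIC))
```

```text
t 5.25 pos [ 0.576  -0.0581  0.2499] rot units(6deg) [-0.007  0.016 -0.004] shift units after rot [-0.803 -1.212  0.374] F [ 0.93 -0.39  0.57]
```

View pics/d_scene.png

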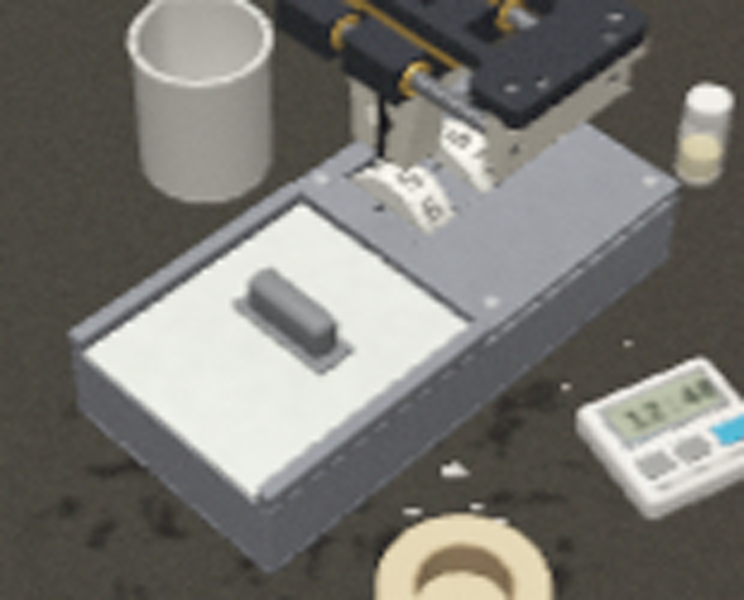

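View pics/d_wrist.png

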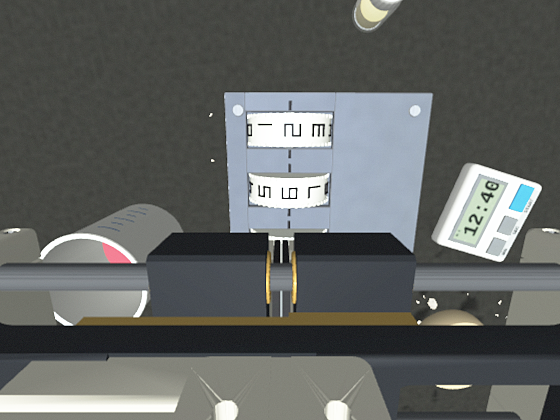

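The scene view shows the closed fingers over the left wheel, clear of it. I'll start feeling downward.

Call:
play_rows:
  steps:
    - {"gripper": 0, "tx": 0.08, "ty": -0.05, "tz": 0, "ax": 0, "ay": 0, "az": 0}
    - {"gripper": 0, "tx": 0.08, "ty": 0, "tz": 0, "ax": 0, "ay": 0, "az": 0}
    - {"gripper": 0, "tx": 0, "ty": 0, "tz": 0, "ax": 0, "ay": 0, "az": 0}
    - {"gripper": 0, "tx": 0, "ty": 0, "tz": 0, "ax": 0, "ay": 0, "az": 0}

```text
t: 5.68
eef_pos: [0.5767, -0.0566, 0.2466]
ee_rot: [0.188, 1.571, -3.061]
force: [-0.6, -0.7, 0.7]
width: 0.0005
```

Call:
play_rows:
  steps:
    - {"gripper": 0, "tx": 0.04, "ty": 0, "tz": 0, "ax": 0, "ay": 0, "az": 0}
    - {"gripper": 0, "tx": 0, "ty": 0, "tz": 0, "ax": 0, "ay": 0, "az": 0}
    - {"gripper": 0, "tx": 0, "ty": 0, "tz": 0, "ax": 0, "ay": 0, "az": 0}

```text
t: 5.93
eef_pos: [0.5767, -0.0568, 0.2456]
ee_rot: [0.185, 1.571, -3.065]
force: [-0.4, -0.0, 0.0]
width: 0.0001
```

Call:
play_rows:
  steps:
    - {"gripper": 0, "tx": 0.04, "ty": 0, "tz": 0, "ax": 0, "ay": 0, "az": 0}
    - {"gripper": 0, "tx": 0, "ty": 0, "tz": 0, "ax": 0, "ay": 0, "az": 0}
    - {"gripper": 0, "tx": 0, "ty": 0, "tz": 0, "ax": 0, "ay": 0, "az": 0}

```text
t: 6.18
eef_pos: [0.5767, -0.0568, 0.2446]
ee_rot: [-0.002, 1.571, 3.031]
force: [-0.6, -0.0, 0.5]
width: 0.0004
```

Call:
play_rows:
  steps:
    - {"gripper": 0, "tx": 0.04, "ty": 0, "tz": 0, "ax": 0, "ay": 0, "az": 0}
    - {"gripper": 0, "tx": 0, "ty": 0, "tz": 0, "ax": 0, "ay": 0, "az": 0}
    - {"gripper": 0, "tx": 0, "ty": 0, "tz": 0, "ax": 0, "ay": 0, "az": 0}

```text
t: 6.43
eef_pos: [0.5767, -0.0568, 0.2436]
ee_rot: [0.135, 1.571, -3.115]
force: [-0.0, 0.7, 0.0]
width: 0.0003
```

Call:
play_rows:
  steps:
    - {"gripper": 0, "tx": 0.04, "ty": 0, "tz": 0, "ax": 0, "ay": 0, "az": 0}
    - {"gripper": 0, "tx": 0, "ty": 0, "tz": 0, "ax": 0, "ay": 0, "az": 0}
    - {"gripper": 0, "tx": 0, "ty": 0, "tz": 0, "ax": 0, "ay": 0, "az": 0}

```text
t: 6.68
eef_pos: [0.5767, -0.0568, 0.2426]
ee_rot: [0.08, 1.571, 3.113]
force: [-0.5, -0.3, -0.6]
width: 0.0004
```

Call:
play_rows:
  steps:
    - {"gripper": 0, "tx": 0.04, "ty": 0, "tz": 0, "ax": 0, "ay": 0, "az": 0}
    - {"gripper": 0, "tx": 0, "ty": 0, "tz": 0, "ax": 0, "ay": 0, "az": 0}
    - {"gripper": 0, "tx": 0, "ty": 0, "tz": 0, "ax": 0, "ay": 0, "az": 0}

```text
t: 6.93
eef_pos: [0.5767, -0.0568, 0.2416]
ee_rot: [0.019, 1.571, 3.052]
force: [-0.1, 0.6, 0.8]
width: 0.0003
```

Call:
play_rows:
  steps:
    - {"gripper": 0, "tx": 0.04, "ty": 0, "tz": 0, "ax": 0, "ay": 0, "az": 0}
    - {"gripper": 0, "tx": 0, "ty": 0, "tz": 0, "ax": 0, "ay": 0, "az": 0}
    - {"gripper": 0, "tx": 0, "ty": 0, "tz": 0, "ax": 0, "ay": 0, "az": 0}

```text
t: 7.18
eef_pos: [0.5767, -0.0568, 0.2406]
ee_rot: [0.436, 1.571, -2.813]
force: [-0.8, 0.3, 0.2]
width: 0.0004
```

Call:
play_rows:
  steps:
    - {"gripper": 0, "tx": 0.04, "ty": 0, "tz": 0, "ax": 0, "ay": 0, "az": 0}
    - {"gripper": 0, "tx": 0, "ty": 0, "tz": 0, "ax": 0, "ay": 0, "az": 0}
    - {"gripper": 0, "tx": 0, "ty": 0, "tz": 0, "ax": 0, "ay": 0, "az": 0}

```text
t: 7.43
eef_pos: [0.5768, -0.0568, 0.2397]
ee_rot: [-2.954, 1.571, 0.079]
force: [1.1, -0.8, -0.6]
width: 0.0004
```

Call:
play_rows:
  steps:
    - {"gripper": 0, "tx": 0.04, "ty": 0, "tz": 0, "ax": 0, "ay": 0, "az": 0}
    - {"gripper": 0, "tx": 0, "ty": 0, "tz": 0, "ax": 0, "ay": 0, "az": 0}
    - {"gripper": 0, "tx": 0, "ty": 0, "tz": 0, "ax": 0, "ay": 0, "az": 0}

```text
t: 7.68
eef_pos: [0.5769, -0.0568, 0.2389]
ee_rot: [3.129, 1.57, -0.12]
force: [0.0, -0.0, 3.1]
width: 0.0006
```

Call:
play_rows:
  steps:
    - {"gripper": 0, "tx": 0.04, "ty": 0, "tz": 0, "ax": 0, "ay": 0, "az": 0}
    - {"gripper": 0, "tx": 0, "ty": 0, "tz": 0, "ax": 0, "ay": 0, "az": 0}
    - {"gripper": 0, "tx": 0, "ty": 0, "tz": 0, "ax": 0, "ay": 0, "az": 0}

```text
t: 7.93
eef_pos: [0.5769, -0.0568, 0.2381]
ee_rot: [-3.114, 1.57, -0.081]
force: [-1.0, 0.0, 5.8]
width: 0.0007
```

Call:
play_rows:
  steps:
    - {"gripper": 0, "tx": 0.014, "ty": 0, "tz": 0, "ax": 0, "ay": 0, "az": 0}
    - {"gripper": 0, "tx": 0, "ty": 0, "tz": 0, "ax": 0, "ay": 0, "az": 0}
    - {"gripper": 0, "tx": 0, "ty": 0, "tz": 0.06, "ax": 0, "ay": 0, "az": 0}
    - {"gripper": 0, "tx": 0, "ty": 0, "tz": 0.06, "ax": 0, "ay": 0, "az": 0}
    - {"gripper": 0, "tx": 0, "ty": 0, "tz": 0.06, "ax": 0, "ay": 0, "az": 0}
    - {"gripper": 0, "tx": 0, "ty": 0, "tz": 0, "ax": 0, "ay": 0, "az": 0}

```text
t: 8.43
eef_pos: [0.5731, -0.0563, 0.2383]
ee_rot: [-3.053, 1.568, -0.019]
force: [0.8, -1.8, 5.7]
width: 0.0006
```

Run:
```python
from h import *
plan([0.570,-0.027,0.27])
im=optics.grab_frame("scene")
cv2.imwrite("pics/e_scene.png",cv2.resize(im[165:290,195:350,::-1],None,fx=4.8,fy=4.8,interpolation=cv2.INTER_CUBIC))
for i in range(3): optics.grab_frame("scene"); print(np.round(telemetry.get_state()['force'],2))
```

```text
t 8.43 pos [ 0.5731 -0.0563  0.2383] rot units(6deg) [ 0.003 -0.029  0.003] shift units after rot [-1.268 -1.153  0.251] F [ 0.83 -1.82  5.67]
[ 1.14 -1.41  5.74]
[ 1.22 -1.29  5.82]
[ 1.35 -0.88  5.07]
```

View pics/e_scene.png

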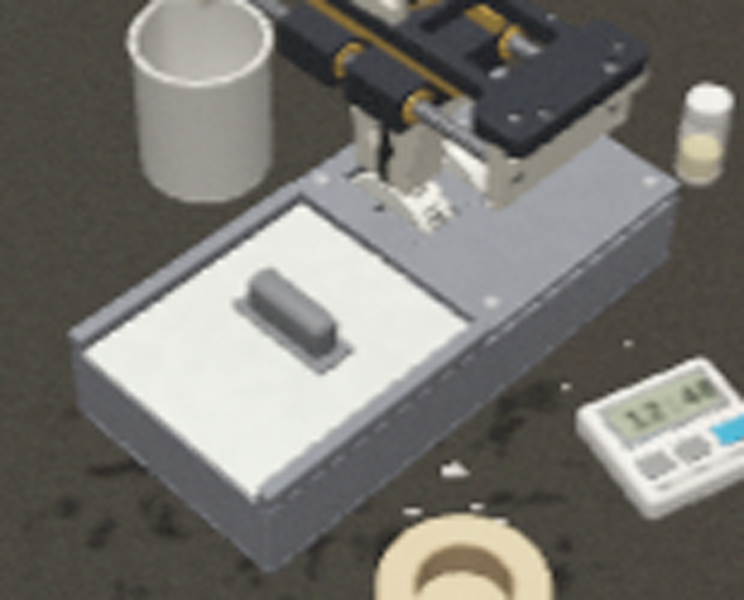

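The fingers are on the wheel with 5.7 N down and a drag of about 1.3 N. I'll press slightly more and finish the stroke.

Call:
play_rows:
  steps:
    - {"gripper": 0, "tx": 0.016, "ty": 0, "tz": 0.03, "ax": 0, "ay": 0, "az": 0}
    - {"gripper": 0, "tx": 0, "ty": 0, "tz": 0.06, "ax": 0, "ay": 0, "az": 0}
    - {"gripper": 0, "tx": 0, "ty": 0, "tz": 0.06, "ax": 0, "ay": 0, "az": 0}
    - {"gripper": 0, "tx": 0, "ty": 0, "tz": 0.06, "ax": 0, "ay": 0, "az": 0}
    - {"gripper": 0, "tx": 0, "ty": 0, "tz": 0.06, "ax": 0, "ay": 0, "az": 0}
    - {"gripper": 0, "tx": 0, "ty": 0, "tz": 0.03, "ax": 0, "ay": 0, "az": 0}
    - {"gripper": 0, "tx": 0, "ty": 0, "tz": 0, "ax": 0, "ay": 0, "az": 0}
    - {"gripper": 0, "tx": 0, "ty": 0, "tz": 0, "ax": 0, "ay": 0, "az": 0}

```text
t: 9.3
eef_pos: [0.5658, -0.0555, 0.238]
ee_rot: [-3.039, 1.568, -0.005]
force: [0.7, -0.9, 6.6]
width: 0.0005
```

Call:
play_rows:
  steps:
    - {"gripper": 0, "tx": -0.3, "ty": 0, "tz": 0, "ax": 0, "ay": 0, "az": 0}
    - {"gripper": 0, "tx": -0.6, "ty": 0, "tz": 0, "ax": 0, "ay": 0, "az": 0}
    - {"gripper": 0, "tx": -0.4, "ty": -0.575, "tz": -0.05, "ax": 0, "ay": 0, "az": 0}
    - {"gripper": 0, "tx": 0, "ty": -0.575, "tz": 0, "ax": 0, "ay": 0, "az": 0}
    - {"gripper": 0, "tx": 0, "ty": 0, "tz": 0, "ax": 0, "ay": 0, "az": 0}
    - {"gripper": 0, "tx": 0, "ty": 0, "tz": 0, "ax": 0, "ay": 0, "az": 0}

```text
t: 9.8
eef_pos: [0.569, -0.0257, 0.2691]
ee_rot: [-0.614, 1.57, 2.421]
force: [-0.1, 0.4, -0.4]
width: 0.0002
```

Run:
```python
from h import *
plan([0.570,-0.027,0.27])
s,p,R=cur(); im=optics.grab_frame("wrist"); np.savez("f.npz",p=p,R=R,im=im)
cv2.imwrite("pics/f_zoom.png",cv2.resize(im[20:250,130:430,::-1],None,fx=2.6,fy=2.6,interpolation=cv2.INTER_CUBIC))
```

```text
t 9.8 pos [ 0.569  -0.0257  0.2691] rot units(6deg) [0.011 0.003 0.002] shift units after rot [-0.036  0.046 -0.043] F [-0.15  0.39 -0.37]
```

View pics/f_zoom.png

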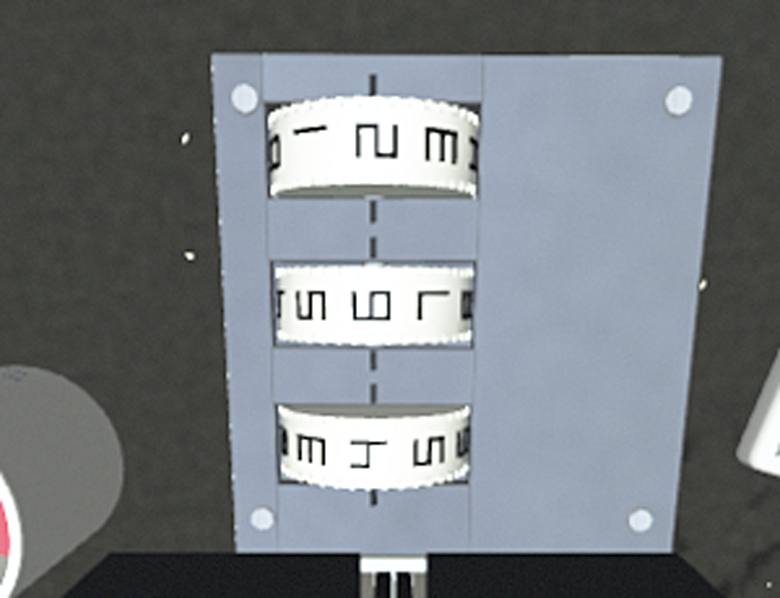

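Wheel a now shows 4, within about 0.04 rad, and it rolled without slip (11.1 mm for 0.43 rad). Wheel b comes next: it needs about +16 mm, so I'll start 8 mm on the robot side of its axis.

Call:
play_rows:
  steps:
    - {"gripper": 0, "tx": 0, "ty": 0.88, "tz": 0.04, "ax": 0, "ay": 0, "az": 0}
    - {"gripper": 0, "tx": 0, "ty": 0.88, "tz": 0.04, "ax": 0, "ay": 0, "az": 0}
    - {"gripper": 0, "tx": 0, "ty": 0.88, "tz": 0.04, "ax": 0, "ay": 0, "az": 0}
    - {"gripper": 0, "tx": 0.4, "ty": 0, "tz": 0, "ax": 0, "ay": 0, "az": 0}
    - {"gripper": 0, "tx": 0.4, "ty": 0, "tz": 0, "ax": 0, "ay": 0, "az": 0}
    - {"gripper": 0, "tx": 0.1, "ty": 0, "tz": 0, "ax": 0, "ay": 0, "az": 0}
    - {"gripper": 0, "tx": 0, "ty": 0, "tz": 0, "ax": 0, "ay": 0, "az": 0}
    - {"gripper": 0, "tx": 0, "ty": 0, "tz": 0, "ax": 0, "ay": 0, "az": 0}

```text
t: 10.52
eef_pos: [0.5592, -0.0918, 0.2464]
ee_rot: [0.336, 1.57, -2.913]
force: [-0.5, -0.6, -0.1]
width: 0.0004
```

Call:
play_rows:
  steps:
    - {"gripper": 0, "tx": 0.04, "ty": 0, "tz": 0, "ax": 0, "ay": 0, "az": 0}
    - {"gripper": 0, "tx": 0, "ty": 0, "tz": 0, "ax": 0, "ay": 0, "az": 0}
    - {"gripper": 0, "tx": 0, "ty": 0, "tz": 0, "ax": 0, "ay": 0, "az": 0}

```text
t: 10.77
eef_pos: [0.5592, -0.092, 0.2462]
ee_rot: [-2.916, 1.57, 0.118]
force: [-0.2, -0.1, 0.3]
width: 0.0002
```

```bash
python3 -c "
from h import *
plan([0.5592,-0.092,0.2456])
for i in range(3): optics.grab_frame('top'); print(np.round(telemetry.get_state()['force'],2),np.round(telemetry.get_state()['eef_pos'],4))"
```

```text
t 10.77 pos [ 0.5592 -0.092   0.2462] rot units(6deg) [ 0.002 -0.004  0.001] shift units after rot [ 0.023 -0.    -0.001] F [-0.21 -0.1   0.29]
[0.35 0.27 0.06] [ 0.5592 -0.092   0.2462]
[-0.39  0.67  1.35] [ 0.5592 -0.0921  0.2462]
[ 0.17 -1.03  0.39] [ 0.5591 -0.0922  0.2462]
```

No contact yet, so I'll keep going down.

Call:
play_rows:
  steps:
    - {"gripper": 0, "tx": 0.04, "ty": 0, "tz": 0, "ax": 0, "ay": 0, "az": 0}
    - {"gripper": 0, "tx": 0, "ty": 0, "tz": 0, "ax": 0, "ay": 0, "az": 0}
    - {"gripper": 0, "tx": 0, "ty": 0, "tz": 0, "ax": 0, "ay": 0, "az": 0}

```text
t: 11.17
eef_pos: [0.559, -0.0923, 0.2449]
ee_rot: [-0.051, 1.571, 2.982]
force: [-0.0, -0.5, 0.1]
width: 0.0
```

Call:
play_rows:
  steps:
    - {"gripper": 0, "tx": 0.04, "ty": 0, "tz": 0, "ax": 0, "ay": 0, "az": 0}
    - {"gripper": 0, "tx": 0, "ty": 0, "tz": 0, "ax": 0, "ay": 0, "az": 0}
    - {"gripper": 0, "tx": 0, "ty": 0, "tz": 0, "ax": 0, "ay": 0, "az": 0}

```text
t: 11.42
eef_pos: [0.559, -0.0923, 0.2438]
ee_rot: [0.092, 1.571, 3.125]
force: [0.3, -1.1, -0.8]
width: 0.0005
```

Call:
play_rows:
  steps:
    - {"gripper": 0, "tx": 0.04, "ty": 0, "tz": 0, "ax": 0, "ay": 0, "az": 0}
    - {"gripper": 0, "tx": 0, "ty": 0, "tz": 0, "ax": 0, "ay": 0, "az": 0}
    - {"gripper": 0, "tx": 0, "ty": 0, "tz": 0, "ax": 0, "ay": 0, "az": 0}

```text
t: 11.67
eef_pos: [0.559, -0.0924, 0.2428]
ee_rot: [0.039, 1.571, 3.072]
force: [0.5, 0.2, -0.8]
width: 0.0006
```

Call:
play_rows:
  steps:
    - {"gripper": 0, "tx": 0.04, "ty": 0, "tz": 0, "ax": 0, "ay": 0, "az": 0}
    - {"gripper": 0, "tx": 0, "ty": 0, "tz": 0, "ax": 0, "ay": 0, "az": 0}
    - {"gripper": 0, "tx": 0, "ty": 0, "tz": 0, "ax": 0, "ay": 0, "az": 0}

```text
t: 11.92
eef_pos: [0.559, -0.0923, 0.2418]
ee_rot: [0.27, 1.571, -2.98]
force: [1.0, -0.1, -0.2]
width: 0.0002
```

Call:
play_rows:
  steps:
    - {"gripper": 0, "tx": 0.04, "ty": 0, "tz": 0, "ax": 0, "ay": 0, "az": 0}
    - {"gripper": 0, "tx": 0, "ty": 0, "tz": 0, "ax": 0, "ay": 0, "az": 0}
    - {"gripper": 0, "tx": 0, "ty": 0, "tz": 0, "ax": 0, "ay": 0, "az": 0}

```text
t: 12.17
eef_pos: [0.559, -0.0923, 0.2408]
ee_rot: [0.363, 1.571, -2.887]
force: [0.5, 0.1, -0.5]
width: 0.0003
```

Call:
play_rows:
  steps:
    - {"gripper": 0, "tx": 0.04, "ty": 0, "tz": 0, "ax": 0, "ay": 0, "az": 0}
    - {"gripper": 0, "tx": 0, "ty": 0, "tz": 0, "ax": 0, "ay": 0, "az": 0}
    - {"gripper": 0, "tx": 0, "ty": 0, "tz": 0, "ax": 0, "ay": 0, "az": 0}

```text
t: 12.42
eef_pos: [0.559, -0.0923, 0.2398]
ee_rot: [0.322, 1.571, -2.927]
force: [-0.1, 0.3, -0.2]
width: 0.0003
```

Call:
play_rows:
  steps:
    - {"gripper": 0, "tx": 0.04, "ty": 0, "tz": 0, "ax": 0, "ay": 0, "az": 0}
    - {"gripper": 0, "tx": 0, "ty": 0, "tz": 0, "ax": 0, "ay": 0, "az": 0}
    - {"gripper": 0, "tx": 0, "ty": 0, "tz": 0, "ax": 0, "ay": 0, "az": 0}

```text
t: 12.67
eef_pos: [0.559, -0.0923, 0.2388]
ee_rot: [0.268, 1.571, -2.982]
force: [0.1, -0.8, -0.1]
width: 0.0004
```

Run:
```python
from h import *
for n in ("wrist","scene"):
    im=optics.grab_frame(n)
    cv2.imwrite(f"pics/g_{n}.png",cv2.resize(im[20:250,130:430,::-1],None,fx=2.6,fy=2.6,interpolation=2) if n=="wrist" else cv2.resize(im[165:290,195:350,::-1],None,fx=4.8,fy=4.8,interpolation=cv2.INTER_CUBIC))
```

```text
(no output)
```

View pics/g_scene.png

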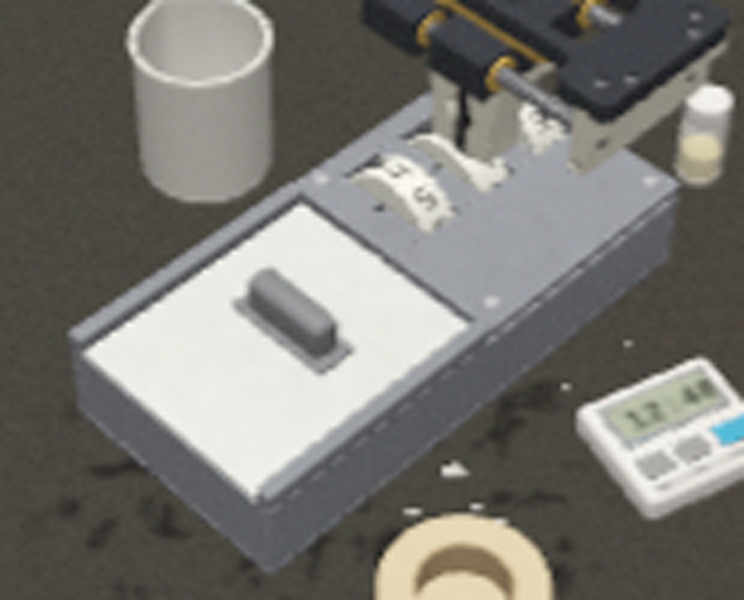

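View pics/g_wrist.png

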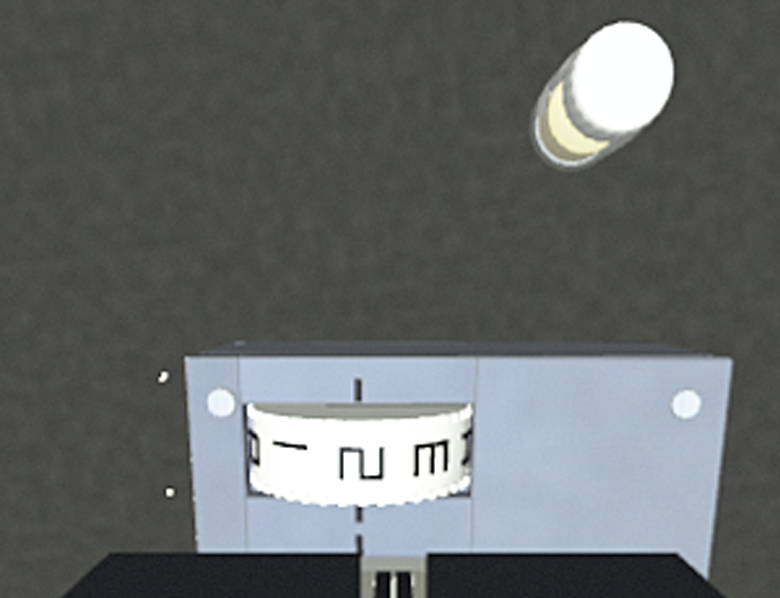

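The fingers sit just above wheel b, on its robot side. I'll continue down.

Call:
play_rows:
  steps:
    - {"gripper": 0, "tx": 0.03, "ty": 0, "tz": 0, "ax": 0, "ay": 0, "az": 0}
    - {"gripper": 0, "tx": 0, "ty": 0, "tz": 0, "ax": 0, "ay": 0, "az": 0}
    - {"gripper": 0, "tx": 0, "ty": 0, "tz": 0, "ax": 0, "ay": 0, "az": 0}

```text
t: 13.02
eef_pos: [0.559, -0.0923, 0.2381]
ee_rot: [0.236, 1.571, -3.014]
force: [0.5, -0.4, 0.1]
width: 0.0006
```

Call:
play_rows:
  steps:
    - {"gripper": 0, "tx": 0.03, "ty": 0, "tz": 0, "ax": 0, "ay": 0, "az": 0}
    - {"gripper": 0, "tx": 0, "ty": 0, "tz": 0, "ax": 0, "ay": 0, "az": 0}
    - {"gripper": 0, "tx": 0, "ty": 0, "tz": 0, "ax": 0, "ay": 0, "az": 0}

```text
t: 13.27
eef_pos: [0.5591, -0.0923, 0.2375]
ee_rot: [2.968, 1.571, -0.282]
force: [-0.1, 0.0, 1.2]
width: 0.0002
```

Call:
play_rows:
  steps:
    - {"gripper": 0, "tx": 0.03, "ty": 0, "tz": 0, "ax": 0, "ay": 0, "az": 0}
    - {"gripper": 0, "tx": 0, "ty": 0, "tz": 0, "ax": 0, "ay": 0, "az": 0}
    - {"gripper": 0, "tx": 0, "ty": 0, "tz": 0, "ax": 0, "ay": 0, "az": 0}

```text
t: 13.52
eef_pos: [0.5591, -0.0923, 0.2368]
ee_rot: [-3.131, 1.57, -0.097]
force: [-0.5, 0.2, 2.4]
width: 0.0007
```

Call:
play_rows:
  steps:
    - {"gripper": 0, "tx": 0.04, "ty": 0, "tz": 0, "ax": 0, "ay": 0, "az": 0}
    - {"gripper": 0, "tx": 0, "ty": 0, "tz": 0, "ax": 0, "ay": 0, "az": 0}
    - {"gripper": 0, "tx": 0, "ty": 0, "tz": 0, "ax": 0, "ay": 0, "az": 0}

```text
t: 13.77
eef_pos: [0.5592, -0.0923, 0.236]
ee_rot: [3.094, 1.57, -0.156]
force: [-0.9, 0.8, 5.3]
width: 0.0005
```

Call:
play_rows:
  steps:
    - {"gripper": 0, "tx": 0.014, "ty": 0, "tz": 0, "ax": 0, "ay": 0, "az": 0}
    - {"gripper": 0, "tx": 0, "ty": 0, "tz": -0.06, "ax": 0, "ay": 0, "az": 0}
    - {"gripper": 0, "tx": 0, "ty": 0, "tz": -0.06, "ax": 0, "ay": 0, "az": 0}
    - {"gripper": 0, "tx": 0, "ty": 0, "tz": -0.06, "ax": 0, "ay": 0, "az": 0}
    - {"gripper": 0, "tx": 0, "ty": 0, "tz": 0, "ax": 0, "ay": 0, "az": 0}

```text
t: 14.18
eef_pos: [0.5637, -0.0928, 0.2358]
ee_rot: [2.688, 1.571, -0.562]
force: [-2.4, 0.6, 7.5]
width: 0.0004
```

Call:
play_rows:
  steps:
    - {"gripper": 0, "tx": 0, "ty": 0, "tz": -0.06, "ax": 0, "ay": 0, "az": 0}
    - {"gripper": 0, "tx": 0, "ty": 0, "tz": -0.06, "ax": 0, "ay": 0, "az": 0}
    - {"gripper": 0, "tx": 0, "ty": 0, "tz": -0.06, "ax": 0, "ay": 0, "az": 0}
    - {"gripper": 0, "tx": 0, "ty": 0, "tz": -0.06, "ax": 0, "ay": 0, "az": 0}
    - {"gripper": 0, "tx": 0, "ty": 0, "tz": 0, "ax": 0, "ay": 0, "az": 0}

```text
t: 14.6
eef_pos: [0.5698, -0.0935, 0.2358]
ee_rot: [2.899, 1.57, -0.35]
force: [-2.5, -0.3, 7.3]
width: 0.0003
```

Call:
play_rows:
  steps:
    - {"gripper": 0, "tx": 0, "ty": 0, "tz": -0.06, "ax": 0, "ay": 0, "az": 0}
    - {"gripper": 0, "tx": 0, "ty": 0, "tz": -0.06, "ax": 0, "ay": 0, "az": 0}
    - {"gripper": 0, "tx": 0, "ty": 0, "tz": -0.06, "ax": 0, "ay": 0, "az": 0}
    - {"gripper": 0, "tx": 0, "ty": 0, "tz": -0.03, "ax": 0, "ay": 0, "az": 0}
    - {"gripper": 0, "tx": 0, "ty": 0, "tz": 0, "ax": 0, "ay": 0, "az": 0}
    - {"gripper": 0, "tx": 0, "ty": 0, "tz": 0, "ax": 0, "ay": 0, "az": 0}

```text
t: 15.1
eef_pos: [0.5748, -0.0941, 0.2357]
ee_rot: [2.779, 1.57, -0.471]
force: [-1.7, -0.1, 5.9]
width: 0.0002
```

Travel is 15.7 mm. I'll lift off and look from the viewing pose.

Call:
play_rows:
  steps:
    - {"gripper": 0, "tx": -0.3, "ty": 0, "tz": 0, "ax": 0, "ay": 0, "az": 0}
    - {"gripper": 0, "tx": -0.6, "ty": 0, "tz": 0, "ax": 0, "ay": 0, "az": 0}
    - {"gripper": 0, "tx": -0.5, "ty": -0.88, "tz": 0.1, "ax": 0, "ay": 0, "az": 0}
    - {"gripper": 0, "tx": 0, "ty": -0.88, "tz": 0.1, "ax": 0, "ay": 0, "az": 0}
    - {"gripper": 0, "tx": 0, "ty": -0.88, "tz": 0.1, "ax": 0, "ay": 0, "az": 0}
    - {"gripper": 0, "tx": 0, "ty": 0, "tz": 0, "ax": 0, "ay": 0, "az": 0}
    - {"gripper": 0, "tx": 0, "ty": 0, "tz": 0, "ax": 0, "ay": 0, "az": 0}

```text
t: 15.68
eef_pos: [0.5743, -0.0266, 0.2706]
ee_rot: [-1.554, 1.571, 1.481]
force: [0.6, -0.7, -0.2]
width: 0.0007
```

Run:
```python
from h import *
plan([0.570,-0.027,0.27])
s,p,R=cur(); im=optics.grab_frame("wrist"); np.savez("k.npz",p=p,R=R,im=im)
cv2.imwrite("pics/k_zoom.png",cv2.resize(im[20:250,150:350,::-1],None,fx=2.6*1.5*.66,fy=2.6,interpolation=cv2.INTER_CUBIC))
cv2.imwrite("pics/k_zoom.png",cv2.resize(im[60:220,210:340,::-1],None,fx=3.75,fy=3.75,interpolation=cv2.INTER_CUBIC))
```

```text
t 15.68 pos [ 0.5743 -0.0266  0.2706] rot units(6deg) [0.014 0.    0.002] shift units after rot [0.023 0.033 0.169] F [ 0.57 -0.67 -0.17]
```

View pics/k_zoom.png

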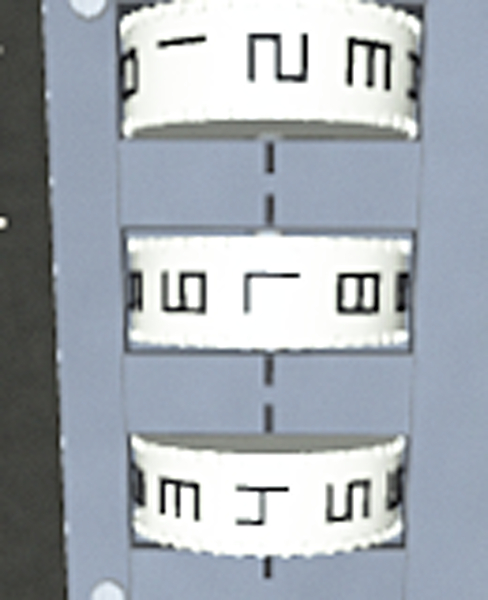

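Index marks are at column 269 of this crop. By eye, 4-7-2 is showing with offsets of about +0.04, -0.015 and -0.05 rad, all inside 0.14. Next I'll place the closed fingers to the right of the lid grip.

Run:
```python
from h import *
plan([0.5566,0.0081,0.230])
```

```text
t 15.73 pos [ 0.5742 -0.0273  0.2704] rot units(6deg) [ 0.007  0.003 -0.   ] shift units after rot [ 1.616 -1.331  0.854] F [ 0.22  0.05 -0.57]
```

Call:
play_rows:
  steps:
    - {"gripper": 0, "tx": 0, "ty": -0.65, "tz": 0.43, "ax": 0, "ay": 0, "az": 0}
    - {"gripper": 0, "tx": 0, "ty": -0.65, "tz": 0.43, "ax": 0, "ay": 0, "az": 0}
    - {"gripper": 0, "tx": 0, "ty": 0, "tz": 0, "ax": 0, "ay": 0, "az": 0}
    - {"gripper": 0, "tx": 0.5, "ty": 0, "tz": 0, "ax": 0, "ay": 0, "az": 0}
    - {"gripper": 0, "tx": 0, "ty": 0, "tz": 0, "ax": 0, "ay": 0, "az": 0}

```text
t: 16.15
eef_pos: [0.5559, 0.0064, 0.2564]
ee_rot: [0.264, 1.568, -2.986]
force: [-0.8, -0.3, -0.2]
width: 0.0002
```

Run:
```python
from h import *
plan([0.5566,0.0081,0.230])
for n in ("top","scene"):
    im=optics.grab_frame(n)
    cv2.imwrite(f"pics/m_{n}.png",cv2.resize(im[165:290,195:350,::-1],None,fx=4.8,fy=4.8,interpolation=cv2.INTER_CUBIC))
    for r in finder.pinpoint("lid_grip",n)[:1]: print(n,r, onz(n,r['location'],.066))
```

```text
t 16.15 pos [0.5559 0.0064 0.2564] rot units(6deg) [-0.008  0.021 -0.006] shift units after rot [ 1.056 -0.072 -0.022] F [-0.85 -0.29 -0.25]
top {'location': [203.8, 262.4], 'confidence': 0.67} [0.5587336  0.03294961 0.066     ]
scene {'location': [227.6, 255.4], 'confidence': 0.74} [0.5564427  0.03337851 0.066     ]
```

View pics/m_scene.png

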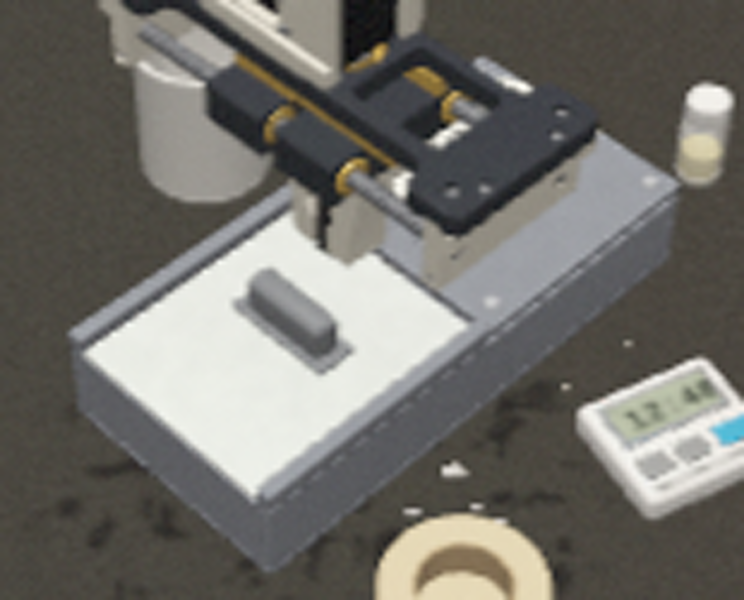

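The fingers are to the right of the grip with clearance. I'll descend to a tip height of about 53 mm.

Call:
play_rows:
  steps:
    - {"gripper": 0, "tx": 0.5, "ty": 0, "tz": 0, "ax": 0, "ay": 0, "az": 0}
    - {"gripper": 0, "tx": 0.46, "ty": 0, "tz": 0, "ax": 0, "ay": 0, "az": 0}
    - {"gripper": 0, "tx": 0, "ty": 0, "tz": 0, "ax": 0, "ay": 0, "az": 0}
    - {"gripper": 0, "tx": 0, "ty": 0, "tz": 0, "ax": 0, "ay": 0, "az": 0}

```text
t: 16.68
eef_pos: [0.5565, 0.0067, 0.2338]
ee_rot: [0.606, 1.57, -2.644]
force: [0.7, -0.2, 0.4]
width: 0.0002
```

Call:
play_rows:
  steps:
    - {"gripper": 0, "tx": 0, "ty": -0.1, "tz": 0, "ax": 0, "ay": 0, "az": 0}
    - {"gripper": 0, "tx": 0, "ty": -0.1, "tz": 0, "ax": 0, "ay": 0, "az": 0}
    - {"gripper": 0, "tx": 0, "ty": 0, "tz": 0, "ax": 0, "ay": 0, "az": 0}
    - {"gripper": 0, "tx": 0, "ty": 0, "tz": 0, "ax": 0, "ay": 0, "az": 0}

```text
t: 17.02
eef_pos: [0.5573, 0.0123, 0.2344]
ee_rot: [-2.73, 1.57, 0.303]
force: [-0.4, -0.3, -0.1]
width: 0.0003
```

Call:
play_rows:
  steps:
    - {"gripper": 0, "tx": 0, "ty": -0.06, "tz": 0, "ax": 0, "ay": 0, "az": 0}
    - {"gripper": 0, "tx": 0, "ty": -0.06, "tz": 0, "ax": 0, "ay": 0, "az": 0}
    - {"gripper": 0, "tx": 0, "ty": 0, "tz": 0, "ax": 0, "ay": 0, "az": 0}

```text
t: 17.27
eef_pos: [0.5574, 0.0152, 0.2339]
ee_rot: [-3.037, 1.571, -0.003]
force: [-0.4, -0.3, 0.1]
width: 0.0003
```

Call:
play_rows:
  steps:
    - {"gripper": 0, "tx": 0, "ty": -0.04, "tz": 0, "ax": 0, "ay": 0, "az": 0}
    - {"gripper": 0, "tx": 0, "ty": -0.04, "tz": 0, "ax": 0, "ay": 0, "az": 0}
    - {"gripper": 0, "tx": 0, "ty": 0, "tz": 0, "ax": 0, "ay": 0, "az": 0}

```text
t: 17.52
eef_pos: [0.5576, 0.017, 0.2338]
ee_rot: [1.183, 1.571, -2.067]
force: [-0.0, -0.3, 1.0]
width: 0.0008
```

Call:
play_rows:
  steps:
    - {"gripper": 0, "tx": 0, "ty": -0.04, "tz": 0, "ax": 0, "ay": 0, "az": 0}
    - {"gripper": 0, "tx": 0, "ty": -0.04, "tz": 0, "ax": 0, "ay": 0, "az": 0}
    - {"gripper": 0, "tx": 0, "ty": 0, "tz": 0, "ax": 0, "ay": 0, "az": 0}

```text
t: 17.77
eef_pos: [0.5579, 0.0191, 0.2338]
ee_rot: [1.755, 1.571, -1.495]
force: [1.1, -2.0, 1.5]
width: 0.0009
```

Call:
play_rows:
  steps:
    - {"gripper": 0, "tx": 0, "ty": -0.04, "tz": 0, "ax": 0, "ay": 0, "az": 0}
    - {"gripper": 0, "tx": 0, "ty": -0.04, "tz": 0, "ax": 0, "ay": 0, "az": 0}
    - {"gripper": 0, "tx": 0, "ty": 0, "tz": 0, "ax": 0, "ay": 0, "az": 0}

```text
t: 18.02
eef_pos: [0.558, 0.0211, 0.2338]
ee_rot: [-1.006, 1.571, 2.027]
force: [-0.8, -1.2, 1.7]
width: 0.0004
```

Call:
play_rows:
  steps:
    - {"gripper": 0, "tx": 0, "ty": -0.04, "tz": 0, "ax": 0, "ay": 0, "az": 0}
    - {"gripper": 0, "tx": 0, "ty": 0, "tz": 0, "ax": 0, "ay": 0, "az": 0}

```text
t: 18.18
eef_pos: [0.5582, 0.0221, 0.2338]
ee_rot: [-1.729, 1.571, 1.305]
force: [0.2, -1.9, 0.2]
width: 0.0004
```

Call:
play_rows:
  steps:
    - {"gripper": 0, "tx": 0, "ty": -0.04, "tz": 0, "ax": 0, "ay": 0, "az": 0}
    - {"gripper": 0, "tx": 0, "ty": -0.04, "tz": 0, "ax": 0, "ay": 0, "az": 0}
    - {"gripper": 0, "tx": 0, "ty": 0, "tz": 0, "ax": 0, "ay": 0, "az": 0}

```text
t: 18.43
eef_pos: [0.5584, 0.0241, 0.2338]
ee_rot: [-1.5, 1.571, 1.533]
force: [0.2, -1.2, 1.2]
width: 0.0005
```

Call:
play_rows:
  steps:
    - {"gripper": 0, "tx": 0, "ty": -0.04, "tz": 0, "ax": 0, "ay": 0, "az": 0}
    - {"gripper": 0, "tx": 0, "ty": -0.04, "tz": 0, "ax": 0, "ay": 0, "az": 0}
    - {"gripper": 0, "tx": 0, "ty": 0, "tz": 0, "ax": 0, "ay": 0, "az": 0}

```text
t: 18.68
eef_pos: [0.5586, 0.0261, 0.2338]
ee_rot: [-2.18, 1.571, 0.854]
force: [0.3, -1.6, 0.6]
width: 0.0005
```

The lid is moving freely at about 2 N and is past the blocking distance. I'll continue in stages.

Call:
play_rows:
  steps:
    - {"gripper": 0, "tx": 0, "ty": -0.1, "tz": 0, "ax": 0, "ay": 0, "az": 0}
    - {"gripper": 0, "tx": 0, "ty": -0.1, "tz": 0, "ax": 0, "ay": 0, "az": 0}
    - {"gripper": 0, "tx": 0, "ty": -0.1, "tz": 0, "ax": 0, "ay": 0, "az": 0}
    - {"gripper": 0, "tx": 0, "ty": -0.1, "tz": 0, "ax": 0, "ay": 0, "az": 0}
    - {"gripper": 0, "tx": 0, "ty": -0.1, "tz": 0, "ax": 0, "ay": 0, "az": 0}
    - {"gripper": 0, "tx": 0, "ty": -0.1, "tz": 0, "ax": 0, "ay": 0, "az": 0}

```text
t: 19.18
eef_pos: [0.5603, 0.0412, 0.2338]
ee_rot: [-2.749, 1.571, 0.285]
force: [0.4, -2.8, -0.2]
width: 0.0005
```

Call:
play_rows:
  steps:
    - {"gripper": 0, "tx": 0, "ty": -0.1, "tz": 0, "ax": 0, "ay": 0, "az": 0}
    - {"gripper": 0, "tx": 0, "ty": -0.1, "tz": 0, "ax": 0, "ay": 0, "az": 0}
    - {"gripper": 0, "tx": 0, "ty": -0.1, "tz": 0, "ax": 0, "ay": 0, "az": 0}
    - {"gripper": 0, "tx": 0, "ty": -0.1, "tz": 0, "ax": 0, "ay": 0, "az": 0}
    - {"gripper": 0, "tx": 0, "ty": -0.1, "tz": 0, "ax": 0, "ay": 0, "az": 0}
    - {"gripper": 0, "tx": 0, "ty": -0.1, "tz": 0, "ax": 0, "ay": 0, "az": 0}

```text
t: 19.68
eef_pos: [0.5619, 0.056, 0.2338]
ee_rot: [-2.702, 1.571, 0.331]
force: [2.5, -2.5, -0.1]
width: 0.0002
```

Call:
play_rows:
  steps:
    - {"gripper": 0, "tx": 0, "ty": -0.1, "tz": 0, "ax": 0, "ay": 0, "az": 0}
    - {"gripper": 0, "tx": 0, "ty": -0.1, "tz": 0, "ax": 0, "ay": 0, "az": 0}
    - {"gripper": 0, "tx": 0, "ty": -0.1, "tz": 0, "ax": 0, "ay": 0, "az": 0}
    - {"gripper": 0, "tx": 0, "ty": -0.1, "tz": 0, "ax": 0, "ay": 0, "az": 0}
    - {"gripper": 0, "tx": 0, "ty": -0.1, "tz": 0, "ax": 0, "ay": 0, "az": 0}
    - {"gripper": 0, "tx": 0, "ty": -0.1, "tz": 0, "ax": 0, "ay": 0, "az": 0}

```text
t: 20.18
eef_pos: [0.5635, 0.0709, 0.2338]
ee_rot: [2.024, 1.571, -1.226]
force: [1.5, -2.2, -0.5]
width: 0.0004
```

Call:
play_rows:
  steps:
    - {"gripper": 0, "tx": 0, "ty": -0.06, "tz": 0, "ax": 0, "ay": 0, "az": 0}
    - {"gripper": 0, "tx": 0, "ty": -0.06, "tz": 0, "ax": 0, "ay": 0, "az": 0}
    - {"gripper": 0, "tx": 0, "ty": -0.06, "tz": 0, "ax": 0, "ay": 0, "az": 0}
    - {"gripper": 0, "tx": 0, "ty": 0, "tz": 0, "ax": 0, "ay": 0, "az": 0}

```text
t: 20.52
eef_pos: [0.5639, 0.0754, 0.2338]
ee_rot: [-0.67, 1.571, 2.363]
force: [0.6, 0.1, 0.0]
width: 0.0005
```

Run:
```python
from h import *
plan([0.5566,0.0081,0.230])
for n in ("top","scene"):
    im=optics.grab_frame(n)
    cv2.imwrite(f"pics/n_{n}.png",cv2.resize(im[165:290,195:350,::-1],None,fx=4.8,fy=4.8,interpolation=cv2.INTER_CUBIC))
    for r in finder.pinpoint("lid_grip",n)[:1]: print(n,r, onz(n,r['location'],.066))
```

```text
t 20.52 pos [0.5639 0.0754 0.2338] rot units(6deg) [-0.002  0.002  0.001] shift units after rot [ 1.500e-01  2.709e+00 -2.000e-03] F [0.6  0.05 0.05]
scene {'location': [242.9, 233.6], 'confidence': 0.86} [0.5630952  0.08946761 0.066     ]
```

View pics/n_scene.png

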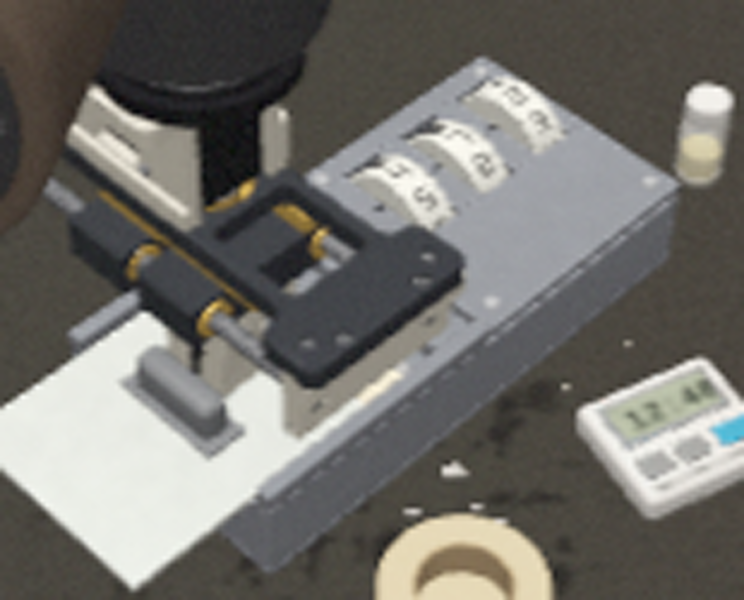

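The lid is open roughly 57–60 mm. I'll push gently on to the stop.

Call:
play_rows:
  steps:
    - {"gripper": 0, "tx": 0, "ty": -0.06, "tz": 0, "ax": 0, "ay": 0, "az": 0}
    - {"gripper": 0, "tx": 0, "ty": -0.06, "tz": 0, "ax": 0, "ay": 0, "az": 0}
    - {"gripper": 0, "tx": 0, "ty": -0.06, "tz": 0, "ax": 0, "ay": 0, "az": 0}
    - {"gripper": 0, "tx": 0, "ty": 0, "tz": 0, "ax": 0, "ay": 0, "az": 0}

```text
t: 21.05
eef_pos: [0.5642, 0.0797, 0.2337]
ee_rot: [0.498, 1.57, -2.752]
force: [-0.6, -1.9, 0.1]
width: 0.0006
```

Call:
play_rows:
  steps:
    - {"gripper": 0, "tx": 0, "ty": -0.04, "tz": 0, "ax": 0, "ay": 0, "az": 0}
    - {"gripper": 0, "tx": 0, "ty": -0.04, "tz": 0, "ax": 0, "ay": 0, "az": 0}
    - {"gripper": 0, "tx": 0, "ty": 0, "tz": 0, "ax": 0, "ay": 0, "az": 0}

```text
t: 21.3
eef_pos: [0.5644, 0.0805, 0.2337]
ee_rot: [1.084, 1.568, -2.166]
force: [0.7, -8.4, 1.5]
width: 0.0003
```

The force rose to 8.4 N with the motion stopped at y≈0.080, so the lid is at its stop. I'll back off, lift and check.

Call:
play_rows:
  steps:
    - {"gripper": 0, "tx": 0, "ty": 0.3, "tz": 0, "ax": 0, "ay": 0, "az": 0}
    - {"gripper": 0, "tx": 0, "ty": 0.3, "tz": 0, "ax": 0, "ay": 0, "az": 0}
    - {"gripper": 0, "tx": 0, "ty": 0, "tz": 0, "ax": 0, "ay": 0, "az": 0}
    - {"gripper": 0, "tx": -0.8, "ty": 0, "tz": 0, "ax": 0, "ay": 0, "az": 0}
    - {"gripper": 0, "tx": -0.9, "ty": 0, "tz": 0, "ax": 0, "ay": 0, "az": 0}
    - {"gripper": 0, "tx": 0, "ty": 0.9, "tz": 0, "ax": 0, "ay": 0, "az": 0}
    - {"gripper": 0, "tx": 0, "ty": 0.9, "tz": 0, "ax": 0, "ay": 0, "az": 0}
    - {"gripper": 0, "tx": 0, "ty": 0.9, "tz": -0.3, "ax": 0, "ay": 0, "az": 0}
    - {"gripper": 0, "tx": 0, "ty": 0.8, "tz": -0.3, "ax": 0, "ay": 0, "az": 0}
    - {"gripper": 0, "tx": 0, "ty": 0, "tz": 0, "ax": 0, "ay": 0, "az": 0}
    - {"gripper": 0, "tx": 0, "ty": 0, "tz": 0, "ax": 0, "ay": 0, "az": 0}

```text
t: 22.22
eef_pos: [0.5686, -0.0228, 0.2764]
ee_rot: [-2.328, 1.57, 0.703]
force: [-0.6, 0.5, -0.4]
width: 0.0003
```

Run:
```python
from h import *
plan([0.570,-0.027,0.27])
im=optics.grab_frame("wrist")
a=cv2.resize(im[60:220,210:340,::-1],None,fx=3.0,fy=3.0,interpolation=cv2.INTER_CUBIC)
im=optics.grab_frame("top"); 
b=cv2.resize(im[150:310,180:390,::-1],None,fx=1.9,fy=3.0*160/160,interpolation=2)
b=cv2.resize(im[150:310,180:390,::-1],None,fx=1.9,fy=1.9,interpolation=2)
b=cv2.copyMakeBorder(b,0,a.shape[0]-b.shape[0],0,0,cv2.BORDER_CONSTANT)
cv2.imwrite("pics/z.png",np.hstack([a,b]))
for n in ("top","scene"):
    if n=="scene": optics.grab_frame(n)
    for q,z in [("lid_grip",.066),("timer",0),("beaker_pp",0),("tape_roll",0),("vial",0)]:
        for r in finder.pinpoint(q,n)[:1]: print(n,q,np.round(r['location'],1),round(r['confidence'],2),np.round(onz(n,r['location'],z),4))
```

```text
t 22.22 pos [ 0.5686 -0.0228  0.2764] rot units(6deg) [-0.023 -0.004  0.004] shift units after rot [ 0.254  0.16  -0.074] F [-0.61  0.46 -0.36]
top lid_grip [199.3 229.4] 0.58 [0.5697 0.0974 0.066 ]
top timer [276.4 305.9] 0.74 [ 0.4155 -0.0491  0.    ]
top tape_roll [267.2 247. ] 0.84 [0.4377 0.0713 0.    ]
top vial [197.1 345.7] 0.67 [ 0.5772 -0.138   0.    ]
scene lid_grip [246.8 231.6] 0.78 [0.5596 0.099  0.066 ]
scene timer [258.8 332.1] 0.56 [ 0.4201 -0.0455 -0.    ]
scene beaker_pp [196.3 234.9] 0.61 [ 0.6952 -0.0568  0.    ]
scene vial [199.4 342. ] 0.62 [ 0.4978 -0.2065  0.    ]
```

View pics/z.png

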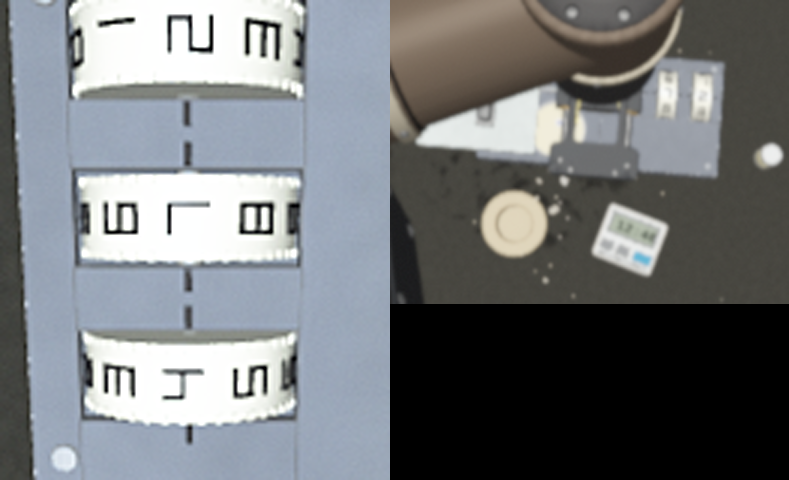

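The code still shows 4-7-2, the grip has shifted about 66 mm to the left, and the arm is clear. The bystanders look unmoved. I'll hand in.

```bash
python3 -c "
from station import job_done
print(job_done())"
```

```text
the job is handed in; nothing more can be done
None
```

The box now shows 4-7-2, the lid is open to its stop, and I handed the job in at about 22 s. `job_done()` reports no verdict, so success is judged from my own checks.

- **Wheels:**
  - I rolled the left wheel from about 2.97 rad back to 4, at about 6–7 N.
  - I rolled the middle wheel from 6 to 7, with up to about 7.5 N.
  - I did not touch the right wheel, because it already showed 2 to within about 0.05 rad.
  - My last close-up still showed 4-7-2. The earlier measured offsets were about +0.04, -0.015 and -0.05 rad, against the 0.14 rad the lid rod allows.
- **Lid:** I pushed the grip's right face at about 2–3 N until it met the stop, where the force reached 8.4 N. The camera fixes put the grip about 66 mm left of where it started, so the lid is at its 65 mm stop. I then backed off and lifted; the arm was touching nothing.
- **Surroundings:** The timer, tape roll and vial looked unmoved in the last top picture. The detector's last positions for the timer and tape roll agree with the first ones to a few millimetres.
- **Checks that disagreed:**
  - The last top-view vial detection (confidence 0.67) landed on the right wheel instead of the vial, which the picture shows standing in place.
  - The scene-view vial fix was about 15 mm from the first top-view one. The scene detector had not found the vial at the start, so there is no like-for-like comparison.
  - In the last pictures the beaker was hidden from the top camera and its scene-view fix was about 13 mm from the first. Nothing came near it, and no contact force appeared there.

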